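# Sweep loose relays into the indexed bin of a parts carousel

### The arm

A 6-joint arm with a two-finger parallel gripper is mounted at the origin on a cart in front of the work surface, level with it; the furniture and walls round the work are solid. World frame = base frame: x ahead of the robot, y to its left, z up, the work surface at z = 0. Lengths are in m, angles in degrees, forces in N, time in s.
With the tool pointing down it reaches from about 0.35 to 0.875 m from the base axis. Payload 4.2 kg.
Tool frame: the origin (TCP) lies midway between the tips of the shut fingers; the grasp point (between the pads) lies 19 mm behind it; z points along the fingers, y is the line along which they close (so a half turn about z gives the same grasp; the last joint's range is limited). The gripper opens to 85 mm and grips with 20 to 120 N. Pads are 22 mm wide; open, the fingers measure 114 mm over their backs; the gripper's body (76 mm by 85 mm) begins 54 mm behind the grasp point. The pads swing forward as they close: fully open they stand 13 mm farther back than shut.
Start: joints at [-51.36, 22.042, 0.453, 0, -68.411, -14.817], TCP at [0.252, -0.572, 0.231] pointing down, gripper open.
Joint ranges: [-179.83, 179.83], [-69.29, 118.12], [-61.27, 80.66], [-181.25, 117.63], [-171.15, -9.14], [-177.46, 177.46]. Speed limits (degrees/s): [159.86, 159.86, 180, 180, 180, 180].

### API

Orientations are given as [roll, pitch, yaw] about the fixed x, y, z axes, in that order (R = Rz(yaw) Ry(pitch) Rx(roll)).
In Python, from rig import robot, planner, imaging, workorder gives the robot as it stands. Calls block until the motion is done:
- robot.goto(position, orientation): joint-space move of the TCP to a pose.
- robot.move_linear(position, vel=0.15, orientation=None, force_limit=None): straight line of the TCP; orientation=None keeps the orientation; vel is the mean speed in m/s. With force_limit (N) it stops when the force on the tool has changed by that much, and returns True; else False.
- robot.move_j(angles): joint-space move.
- robot.set_gripper(opening): finger opening in m; the grip force is fixed at half the most; returns when the fingers have stopped.
- robot.pause(seconds).
- planner.inverse_kinematics(position, orientation): joint angles nearest the present ones, or None.
- robot.observe(): the state.
- imaging.get_image(name): name is "side" or "top"; returns a dict with "color" (420x560x3 uint8, red, green, blue), "camera_matrix" (3x3 intrinsics, pixels), "dist" ([k1, k2, p1, p2, k3] as OpenCV has them; the pictures are not rectified), "rvec" (rotation vector, rad) and "tvec" (3), from world to camera coordinates, as OpenCV has them. Camera axes: x right, y down, z forward; pixel columns grow to the right and rows downward; lengths in m; the calibration is good to about 2 mm. A picture is of the moment at which its call begins. There is no depth.
A pose or a line that the arm cannot do raises robot.IKError and nothing moves.
- workorder.job_done(): hands the job in; it is judged then, once.
The state is a dict: "time_s": time; "qpos": joint angles; "joint_vel": joint speeds; "joint_torque": joint torques, N m; "tool_pos": TCP position; "eef_rot": TCP orientation; "ft_force": force on the tool from outside, world axes, zero at the start; "wrist_torque": the same for the moment, N m; "finger_gap": finger opening in m; "finger_force": force on a finger pad.
Only numpy, scipy, OpenCV 4.12 (cv2) and the standard library are available. Lean on these libraries where they do the work, as an engineer would, in place of code of your own. Each camera call takes 0.05 s, during which the arm holds its last target. There are 200 camera calls.

### The job

Put the three loose relays on the sorting tray away in the carousel bin that already holds a relay: pull up the carousel's spring plunger, turn that bin one step round to face the tray and let the plunger lock, with the parts in the other bins riding along. Then pick up the straightedge and with its straight edge sweep all three relays together, in one go and without the gripper touching any relay, off the tray until they are wholly on the turntable in that bin. Finally lay the straightedge flat on the worktop again and let go; leave the big capacitor, the tip cleaner and the blue board where they are.

Things in the scene. Friction and masses are not known exactly. Their poses are not given: they have to be found in the camera images.
- carousel_frame: Fixed parts carousel with a sorting tray built onto it. Origin on the turntable's upright axis at worktop height; z up, +y from the axis out along the middle of the tray. Turntable: radius 132 mm, top at z = 18 mm, hub of radius 22 mm up to z = 49 mm. A fixed steel rim band round it (radius 136 to 139 mm, top at z = 37 mm) is open only towards the tray.
- tray_mid (a point): Middle of the flat tray bed, on its top (z = 18.5 mm), 235 mm from the turntable axis; axes as the carousel's. The bed is 140 mm wide between side walls that rise 20 mm above it, and runs from the turntable's rim (curved edge, 134 mm from the axis in the middle and 115 mm at the walls, gap 2 mm) to an end wall 335 mm from the axis, as high as the sides.
- bin_place (a point): Where the middle of a bin stands when it faces the tray: on the turntable's top, 85 mm from the axis towards the tray; axes as the carousel's. The turntable has five equal bins of 72 degrees between thin radial walls 25 mm high that reach out to radius 128 mm. The straightedge, centred on the tray, can go in until its front edge is about 95 mm from the axis.
- turntable (a joint): Angle of the turntable (rad), 0 at the start, positive anticlockwise seen from above. It turns easily (0.03 N m) once the plunger is pulled; index holes at every multiple of 1.2566 rad (72 degrees). At the start the bin with the finned heat sink faces the tray, and the relay bin is the next one on its left or right.
- plunger (a joint): Lift (m) of the spring index plunger carried by the turntable: 0 = pin down in a hole, locked; 0.011 = fully pulled. Clear of the hole above 0.0065; pulling takes 6 to 9 N. Let go, it springs down: into a hole if it stands over one (finding its centre from up to 2 mm off), otherwise onto the plate, where it slides until it meets one.
- plunger_knob (a point): Middle of the round black plunger knob: 27 mm across here, 27 mm tall, 80 mm above the worktop when down, 78 mm from the turntable axis, on the bin wall 108 degrees anticlockwise (from above) from the tray at the start. It is pulled straight up and goes round with the turntable. Below it the plunger's body reaches up to z = 60 mm, things in the bins to z = 54 mm.
- straightedge: Aluminium straightedge lying on the worktop: flat blade 128 mm long (its y), 55 mm wide (its x), 8 mm thick, 0.14 kg, with a grip rib on its back. Origin at the centre of the blade's underside. The pushing edge, with scale lines, is at x = +27.5 mm. The rib is 14 mm wide, 112 mm long, centred at x = -12 mm, its top 30 mm above the underside; grasp it across the 14 mm.
- relay_1: Plug-in relay: plain box 22 (its x) x 28 (its y) x 34 mm tall, 35 g, grey cover on a black base; origin at the centre of its underside. One of the three loose ones standing on the tray bed, to be swept.
- relay_2: Plug-in relay: plain box 22 (its x) x 28 (its y) x 34 mm tall, 35 g, grey cover on a black base; origin at the centre of its underside. One of the three loose ones standing on the tray bed, to be swept.
- relay_3: Plug-in relay: plain box 22 (its x) x 28 (its y) x 34 mm tall, 35 g, grey cover on a black base; origin at the centre of its underside. One of the three loose ones standing on the tray bed, to be swept.
- relay_in_bin: Plug-in relay: plain box 22 (its x) x 28 (its y) x 34 mm tall, 35 g, grey cover on a black base; origin at the centre of its underside. It already stands in the relay bin on the turntable and marks that bin; it rides along when the turntable turns.
- film_capacitor: Grey box capacitor with two wires, 42 x 20 x 30 mm, in a bin of the turntable; origin at the centre of its underside.
- heat_sink: Finned aluminium heat sink, 38 x 65 x 26 mm, in the bin that faces the tray at the start; origin at the centre of its underside.
- connector_white: White 4-way connector, 20 x 46 x 15 mm, in a bin of the turntable; origin at the centre of its underside.
- terminal_strip: Green screw terminal strip, 16 x 60 x 19 mm, in a bin of the turntable; origin at the centre of its underside.
- big_capacitor: Bystander: black can capacitor standing on the worktop, 36 mm across, 70 mm tall; origin at the centre of its underside.
- tip_cleaner: Bystander: round black pot of brass wool, 62 mm across, 41 mm tall; origin at the centre of its underside.
- blue_board: Bystander: small blue circuit board, 42 x 60 x 13 mm; origin at the centre of its underside.
- fume_duct: Obstacle of the room: a solid white foil fume duct. Its mouth hangs over the worktop behind and to the right of the carousel, at x 0.57 to 0.75, y -0.23 to +0.03, from z = 0.04 to 0.19 m, and it goes up farther back (x over 0.80). Between the carousel and the straightedge, keep the hand and what it holds at x under 0.52 there, or well above it. Origin farther back, at its underside.

How it is judged:
By the outcome, as a careful person would: the job done as asked, in the order asked, and still so for the second after the job is handed in, with the robot touching nothing.
It also fails if it takes over 67 s, if anything falls off the work surface, if the arm or the gripper's body presses on something with over 40 N, if the wrist force passes 120 N, or if a joint passes its speed limit or range.

## Working session

There is one attempt and no reset: what is moved stays moved. The work goes in short steps, each a Python script; the robot and the scene stay as the last script left them, time stands still between calls to the robot, and variables do not carry over. Pictures are saved under pics/ and viewed, at most 13 in all, crops included, and the job is handed in when it is done.

```bash
mkdir -p pics; ls
cat > h.py <<'E'
import numpy as np, cv2
from rig import robot, planner, imaging, workorder
def snap(n,f):
    im=imaging.get_image(n); cv2.imwrite(f'pics/{f}.png',im['color'][:,:,::-1]); np.save(f'pics/{f}.npy',{k:np.array(v) for k,v in im.items()},allow_pickle=True); return im
def load(f): return np.load(f'pics/{f}.npy',allow_pickle=True).item()
def w(im,px,z):
    px=np.array(px,float).reshape(-1,1,2)
    u=cv2.undistortPoints(px,im['camera_matrix'],im['dist']).reshape(-1,2)
    R=cv2.Rodrigues(im['rvec'])[0]; t=im['tvec'].reshape(3)
    c=-R.T@t; d=np.c_[u,np.ones(len(u))]@R
    return c+d*((z-c[2])/d[:,2])[:,None]
def p(im,P): return cv2.projectPoints(np.array(P,float).reshape(-1,3),im['rvec'],im['tvec'],im['camera_matrix'],im['dist'])[0].reshape(-1,2)
E
python3 - <<'E'
from h import *
a=snap('top','t0');b=snap('side','s0')
for n,i in(('t',a),('s',b)):
    cv2.imwrite(f'pics/{n}0b.png',cv2.resize(i['color'][:,:,::-1],(800,600),interpolation=cv2.INTER_CUBIC))
    R=cv2.Rodrigues(np.array(i['rvec']))[0];print(-R.T@np.array(i['tvec']).reshape(3),R[2])
E
```

```text
pics
[0.3422714  0.07324589 1.42383715] [ 0.16174359  0.00547993 -0.9868176 ]
[0.46130933 1.11486526 0.75115905] [ 0.08995221 -0.84340775 -0.52969044]
```

View pics/t0b.png

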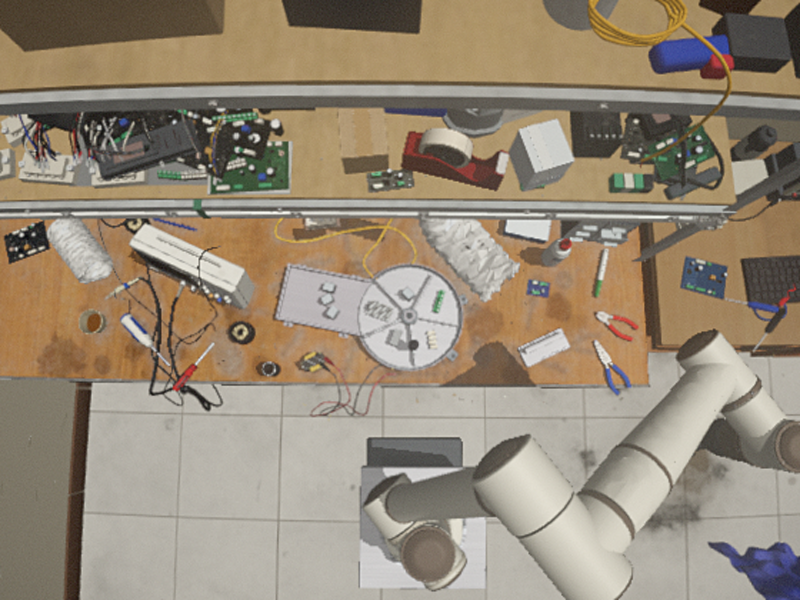

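View pics/s0b.png

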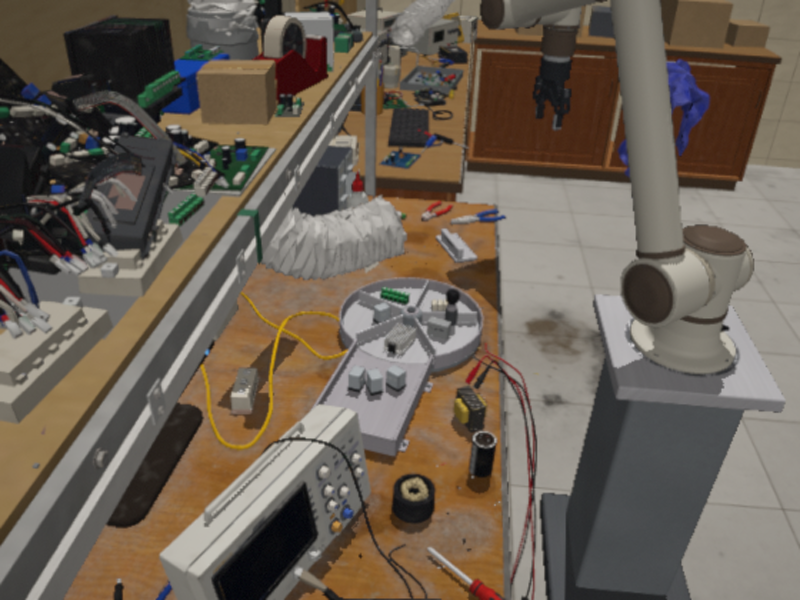

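Run:
```python
from h import *
i=load('t0')['color'][:,:,::-1]
def crop(i,x0,y0,x1,y1,s,f): cv2.imwrite(f'pics/{f}.png',cv2.resize(i[y0:y1,x0:x1],None,fx=s,fy=s,interpolation=cv2.INTER_CUBIC))
crop(i,190,178,335,268,5.5,'t0c')
j=load('s0')['color'][:,:,::-1]
a=cv2.resize(i[220:270,355:405],None,fx=8,fy=8,interpolation=cv2.INTER_CUBIC)
b=cv2.resize(j[150:200,295:345],None,fx=8,fy=8,interpolation=cv2.INTER_CUBIC)
cv2.imwrite('pics/se.png',np.hstack([a,b]))
```

```text
(no output)
```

View pics/t0c.png

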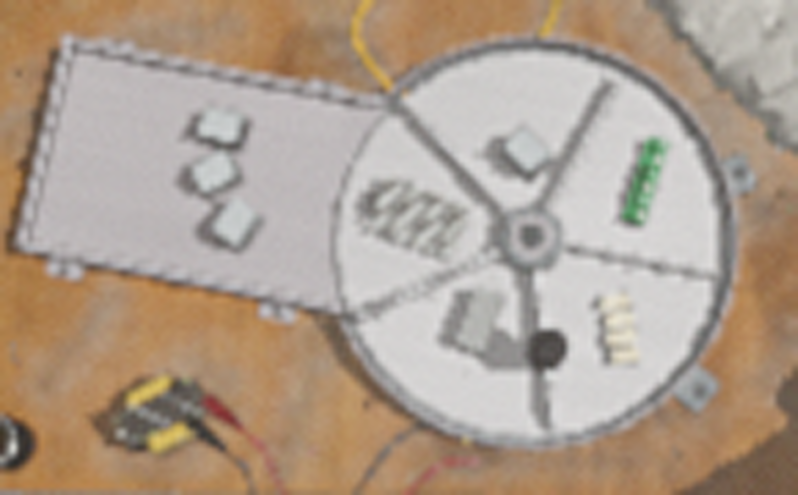

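View pics/se.png

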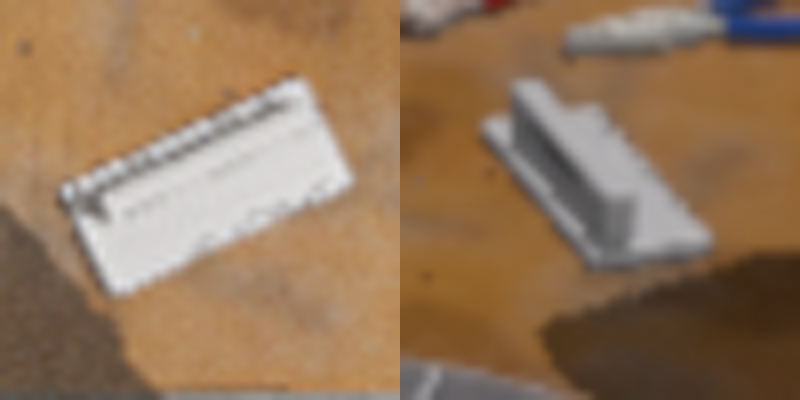

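Run:
```python
from h import *
a=load('t0'); b=load('s0')
c=lambda P:(np.array(P,float)+.5)/5.5-.5+[190,178]
f=lambda P,o:(np.array(P,float)+.5)/8-.5+o
s=lambda P:(np.array(P,float)+.5)*.7-.5
hub=w(a,c([[532,236]]),.049)[0]; hs=w(b,s([[411,308]]),.049)[0]
print('hub',hub,hs)
print('knob',w(a,c([[549,350]]),.085),w(b,s([[452,296]]),.09))
T=w(a,c([[67,40],[20,248]]),.0385); d=T.mean(0)-hub; print('T',T,np.linalg.norm(T[0]-T[1]),np.linalg.norm(d[:2]),np.degrees(np.arctan2(d[1],d[0])))
e=T[0]-T[1]; print('normal',np.degrees(np.arctan2(e[0],-e[1])),np.degrees(np.arctan2(-e[0],e[1])))
# rim ellipse: left/right/top/bottom extents
for q in ([737,236],[535,38],[540,445]): 
    v=w(a,c([q]),.037)[0]; print('rim',v,np.linalg.norm((v-hub)[:2]))
S=w(a,f([[62,192],[305,78],[353,180],[118,297]],[355,220]),.008); print('S',S,S.mean(0))
for i in range(4): e=S[(i+1)%4]-S[i]; print(np.linalg.norm(e),np.degrees(np.arctan2(e[1],e[0])))
r=f([[515,92],[628,222]],[295-50,150]); print('side rib top ends',w(b,f([[522-400,88],[618-400,210]],[295,150]),.030))
print('S side corners',w(b,f([[483-400,128],[600-400,262],[710-400,240]],[295,150]),.008))
# relays
print(w(a,c([[220,127],[213,173],[235,222]]),.0525), w(b,s([[357,370],[375,372],[396,367]]),.0525))
print(robot.observe()['eef_rot'])
# duct/bystanders
print('bigcap',w(a,s([[268,368]]),.07),'cleaner',w(a,s([[240,332]]),.04))
```

```text
hub [0.53311544 0.03879697 0.049     ] [0.53600694 0.03573719 0.049     ]
knob [[0.45454459 0.02858592 0.085     ]] [[0.45916528 0.04587239 0.09      ]]
T [[0.6669231  0.35547451 0.0385    ]
 [0.52385301 0.38156839 0.0385    ]] 0.14543018796013918 0.33555343805996324 79.30494532436381
normal 79.66370461155363 -100.33629538844637
rim [ 0.53572023 -0.09870454  0.037     ] 0.13752617866185216
rim [0.67051646 0.03683647 0.037     ] 0.1374149960459115
rim [0.39585242 0.03277168 0.037     ] 0.1373952080724629
S [[ 0.45379527 -0.24628286  0.008     ]
 [ 0.50788951 -0.36323912  0.008     ]
 [ 0.45988184 -0.38421747  0.008     ]
 [ 0.40507178 -0.27127542  0.008     ]] [ 0.4566596  -0.31625372  0.008     ]
0.1288602080541297 -65.17866399735959
0.052391105656827655 -156.39568260890832
0.12553903238673775 115.88700147717469
0.0547595306883463 27.155407163138296
side rib top ends [[ 0.49385173 -0.35484189  0.03      ]
 [ 0.44878921 -0.24840154  0.03      ]]
S side corners [[ 0.50978298 -0.35718303  0.008     ]
 [ 0.45439006 -0.24312735  0.008     ]
 [ 0.4093609  -0.26953645  0.008     ]]
[[0.6045684  0.24740176 0.0525    ]
 [0.5733802  0.25122122 0.0525    ]
 [0.54054816 0.23569228 0.0525    ]] [[0.60753093 0.24496789 0.0525    ]
 [0.57691286 0.24585221 0.0525    ]
 [0.54365242 0.22730419 0.0525    ]]
[ 1.79888084e+02 -6.72809511e-03 -1.56186699e+02]
bigcap [[0.39483647 0.39032947 0.07      ]] cleaner [[0.48734437 0.4741297  0.04      ]]
```

```bash
cat >> h.py <<'E'
C=np.array([0.5345,0.0372]); TD=79.4
def kn(C,th): a=np.radians(TD+108+th); return C+.078*np.array([np.cos(a),np.sin(a)])
E
python3 - <<'E'
from h import *
I=planner.inverse_kinematics
for o in(108,-72):
  for th in(0,36,72):
    q=I([*kn(C,th),.08],[180,0,o+th]); print(o,th,kn(C,th),None if q is None else np.round(q,1))
for o in(-65,115):
  for z in (.012,.3):
    q=I([.469,-.31,z],[180,0,o]); print('se',o,z,None if q is None else np.round(q,1))
u=np.array([np.cos(np.radians(TD)),np.sin(np.radians(TD))])
for o in(-10.6,169.4):
  for r in (.26,.1):
    q=I([*(C+u*(r+.0395)),.05],[180,0,o]); print('sw',o,C+u*(r+.0395),None if q is None else np.round(q,1))
E
```

```text
108 0 [0.45714965 0.02715394] [ 23.8  16.4 -33.9   0.  -39.7 174.2]
108 36 [ 0.47782718 -0.01639283] [  17.6   18.1  -31.2   -0.   -40.7 -143.6]
108 72 [ 0.52015179 -0.03946896] [  13.5   21.6  -25.3   -0.   -43.1 -103.5]
-72 0 [0.45714965 0.02715394] [ 23.8  16.4 -33.9   0.  -39.7  -5.8]
-72 36 [ 0.47782718 -0.01639283] [ 17.6  18.1 -31.2   0.  -40.7  36.4]
-72 72 [ 0.52015179 -0.03946896] [ 13.5  21.6 -25.3   0.  -43.1  76.5]
se -65 0.012 [-17.   30.5 -22.7   0.  -36.8  42. ]
se -65 0.3 [-17.   13.6  -1.9   0.  -74.6  42. ]
se 115 0.012 [ -17.    30.5  -22.7   -0.   -36.8 -138. ]
se 115 0.3 [ -17.    13.6   -1.9   -0.   -74.6 -138. ]
sw -10.6 [0.58959343 0.33158914] [ 43.   36.1  -3.6   0.  -50.3  36.4]
sw -10.6 [0.56016121 0.17431948] [ 33.1  29.1 -17.5   0.  -43.4  46.3]
sw 169.4 [0.58959343 0.33158914] [  43.    36.1   -3.6   -0.   -50.3 -143.6]
sw 169.4 [0.56016121 0.17431948] [  33.1   29.1  -17.5   -0.   -43.4 -133.7]
```

Run:
```python
from h import *
np.set_printoptions(precision=4,suppress=True)
robot.goto([0.38,-0.25,0.32],[180,0,-72])
k=kn(C,0)
robot.goto([*k,.16],[180,0,-72]); 
robot.set_gripper(.06)
print(robot.move_linear([*k,.069],vel=.12,force_limit=15))
o=robot.observe(); print(o['ft_force'],o['tool_pos'],o['time_s'])
b=snap('side','s1'); x,y=340,190
cv2.imwrite('pics/s1c.png',cv2.resize(b['color'][130:280,220:370,::-1],None,fx=4,fy=4,interpolation=cv2.INTER_CUBIC))
```

```text
False
[ 0.6557  0.6781 -0.5797] [0.4577 0.0274 0.0695] 3.975
```

View pics/s1c.png

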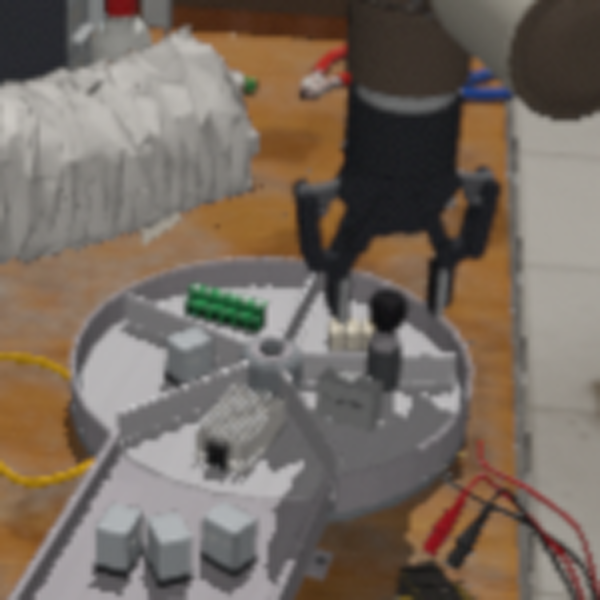

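Run:
```python
from h import *
b=load('s1'); k=kn(C,0)
print((p(b,[[*k,.0935],[*k,.08],[*k,.0665],[*k,.06],[*C,.049]])-[220,130])*4)
h=p(b,[[*C,.049]]); print(w(b,np.array([[272,352],[272,345]])/4+[220,130],.049), w(b,np.array([[388,311]])/4+[220,130],.08))
```

```text
[[389.46724058 289.60517926]
 [388.05932984 306.4760464 ]
 [386.66511073 323.15872116]
 [385.99865973 331.12475975]
 [272.17557898 343.12399515]]
[[0.53358878 0.04831725 0.049     ]
 [0.53440081 0.03957781 0.049     ]] [[0.45695686 0.03299761 0.08      ]]
```

```bash
sed -i 's/^C=.*/C=np.array([0.5340,0.0388]); TD=79.4/' h.py
python3 - <<'E'
from h import *
np.set_printoptions(precision=4,suppress=True)
k=kn(C,0)
robot.move_linear([*k,.069],vel=.1)
robot.set_gripper(0.0)
o=robot.observe(); print(o['ft_force'],o['wrist_torque'],o['finger_gap'],o['finger_force'],o['tool_pos'])
for z in (.073,.0775):
    robot.move_linear([*k,z],vel=.05); o=robot.observe(); print(z,o['ft_force'],o['tool_pos'],o['time_s'])
E
```

```text
[-1.3203 -0.6897  4.6462] [0.0103 0.214  0.0615] 0.023652110013406485 58.80654478445649 [0.4569 0.0288 0.0694]
0.073 [ 3.6046  1.312  -7.6008] [0.4569 0.0289 0.0726] 4.95
0.0775 [ 3.9861  0.8942 -9.0273] [0.457  0.0289 0.0773] 5.2
```

Run:
```python
from h import *
np.set_printoptions(precision=4,suppress=True)
robot.move_linear([*kn(C,0),.0783],vel=.05)
Cc=C.copy(); 
for th in range(6,73,6):
    robot.move_linear([*kn(Cc,th),.0783],vel=.06,orientation=[180,0,-72+th])
    o=robot.observe(); print(th,o['ft_force'],o['time_s'],o['finger_gap'])
    if abs(o['ft_force'][:2]).max()>25: print('stop');break
a=snap('top','t2'); b=snap('side','s2')
cv2.imwrite('pics/m2.png',np.hstack([cv2.resize(a['color'][160:280,180:340,::-1],(560,420)),cv2.resize(b['color'][130:280,220:370,::-1],(420,420))])[:, :800+180][:,::1])
m=cv2.imread('pics/m2.png'); cv2.imwrite('pics/m2.png',cv2.resize(m,(800,343)))
```

```text
6 [ 4.6152 -0.1985 -8.5057] 5.7333 0.023484877132180768
12 [ 4.3912  0.3634 -9.1771] 6.0167 0.023519474493548277
18 [ 4.2945  1.2926 -8.8567] 6.3 0.023030959457010884
24 [ 4.606  -0.0876 -8.1692] 6.5833 0.023762791400776195
30 [ 2.3941  0.1713 -8.6352] 6.8667 0.023616003481728046
36 [ 1.4911 -0.5784 -7.295 ] 7.15 0.023733673340705756
42 [ 1.7999 -1.3828 -8.4821] 7.4333 0.02350511483577099
48 [ 0.9924 -2.9092 -8.6809] 7.7167 0.02398736362967129
54 [ 0.8241 -4.5255 -8.7222] 8.0 0.023665239893815627
60 [-4.2975 -1.9376 -7.6048] 8.2833 0.023470119214503243
66 [-1.6712 -6.5741 -8.8301] 8.5667 0.02344489245257811
72 [-2.2445 -7.5478 -8.3982] 8.85 0.02322981728582728
```

View pics/m2.png

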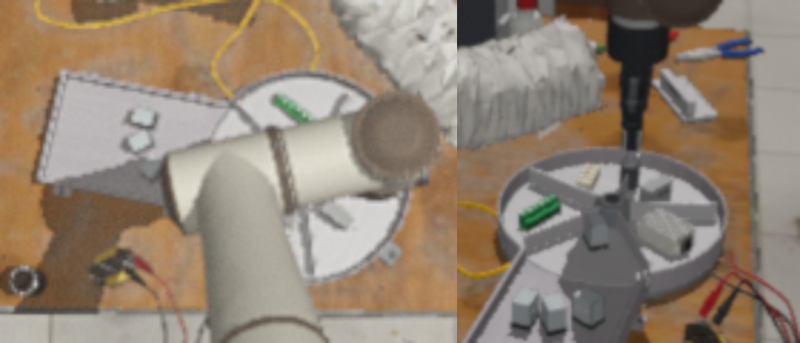

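Run:
```python
from h import *
np.set_printoptions(precision=4,suppress=True)
def st(l): o=robot.observe(); print(l,o['ft_force'],o['tool_pos'],o['time_s'])
k=kn(C,72)
for z in (.074,.0715,.0695): robot.move_linear([*k,z],vel=.05); st(z)
for th in (74,70,72): print(robot.move_linear([*kn(C,th),.0695],vel=.03,force_limit=8)); st(th)
```

```text
0.074 [-2.1936 -7.2825 -7.2798] [ 0.5178 -0.039   0.0736] 9.2
0.0715 [-2.0824 -7.6892 -6.8489] [ 0.518  -0.039   0.0713] 9.45
0.0695 [-3.2397 -7.8877 -5.5423] [ 0.5182 -0.0391  0.0698] 9.7
False
74 [-3.8343 -6.9162 -3.2826] [ 0.5203 -0.0394  0.0697] 9.95
True
70 [-0.7045 -0.3302  2.6101] [ 0.5181 -0.0394  0.0696] 10.1583
True
72 [ 0.2807 -1.8195  2.8036] [ 0.5179 -0.0393  0.0696] 10.3667
```

Run:
```python
from h import *
np.set_printoptions(precision=4,suppress=True)
def st(l): o=robot.observe(); print(l,o['ft_force'],o['tool_pos'],o['time_s'])
p0=robot.observe()['tool_pos']; print(p0)
for d in (.003,-.003):
    print(robot.move_linear([p0[0]+d,p0[1],p0[2]],vel=.03,force_limit=12)); robot.pause(.1); st(d)
robot.move_linear(p0,vel=.03)
robot.set_gripper(.05); robot.pause(.2); st('open')
robot.move_linear([p0[0]-.01,p0[1],.17],vel=.15)
robot.goto([.44,-.26,.25],[180,0,-65])
a=snap('top','t3'); b=snap('side','s3')
m=np.hstack([cv2.resize(a['color'][175:270,190:335,::-1],(641,420),interpolation=cv2.INTER_CUBIC),cv2.resize(b['color'][180:270,230:350,::-1],(560,420),interpolation=cv2.INTER_CUBIC)])
cv2.imwrite('pics/m3.png',cv2.resize(m,(800,280)))
cv2.imwrite('pics/m3.png',np.vstack([cv2.resize(m[:,:641],(458,300)),cv2.resize(m[:,641:],(458,300))]))
```

```text
[ 0.5179 -0.0393  0.0696]
False
0.003 [-5.7202 -1.6356  3.1105] [ 0.519  -0.0396  0.0696] 10.8083
True
-0.003 [ 2.6509 -0.8917  1.5538] [ 0.5177 -0.0393  0.0696] 11.1417
open [-0.2713 -0.168  -0.3954] [ 0.5178 -0.0393  0.0696] 11.9667
```

View pics/m3.png

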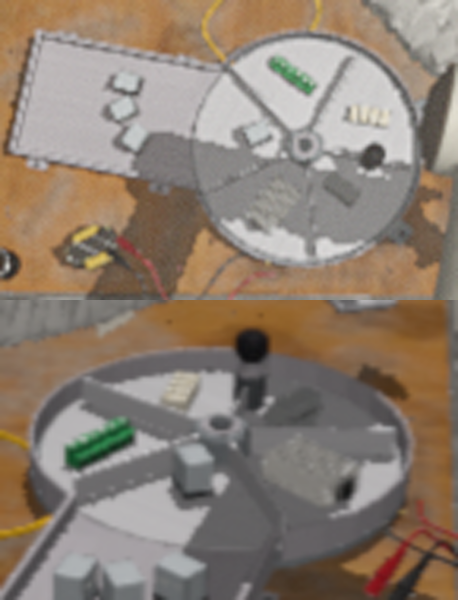

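Run:
```python
from h import *
np.set_printoptions(precision=4,suppress=True)
def blob(im,P,r):
    c=p(im,[P])[0]; x,y=c.astype(int); s=im['color'][y-r:y+r+1,x-r:x+r+1].max(2)
    m=(s<45).astype(np.uint8); n,l,st,ce=cv2.connectedComponentsWithStats(m); i=1+st[1:,4].argmax()
    return c, ce[i]+[x-r,y-r], st[i]
for n,th in(('t0',0),('t3',72),('s0',0),('s3',72)):
    im=load(n); P=[*kn(C,th),.08]; c,b,s=blob(im,P,9); print(n,c,b,b-c,s, 'w',w(im,[b],.08), 'px per 6mm z',p(im,[[*kn(C,th),.086]])[0]-c)
```

```text
Traceback (most recent call last):
ValueError: attempt to get argmax of an empty sequence
```

Run:
```python
from h import *
np.set_printoptions(precision=4,suppress=True)
def blob(im,P,r):
    c=p(im,[P])[0]; x,y=c.astype(int); s=im['color'][y-r:y+r+1,x-r:x+r+1].max(2)
    m=(s<min(80,int(s.min())+22)).astype(np.uint8); n,l,st,ce=cv2.connectedComponentsWithStats(m); i=1+st[1:,4].argmax()
    return c, ce[i]+[x-r,y-r], st[i]
for n,th in(('t0',0),('t3',72),('s0',0),('s3',72)):
    im=load(n); P=[*kn(C,th),.08]; c,b,s=blob(im,P,7); print(n,c,b,b-c,s, 'w',w(im,[b],.08)[0], 'px per 6mm z',p(im,[[*kn(C,th),.086]])[0]-c)
```

```text
t0 [289.3154 240.7503] [287.9167 241.4167] [-1.3987  0.6664] [ 5  6  4  6 12] w [0.4543 0.0337 0.08  ] px per 6mm z [ 0.0568 -0.1445]
t3 [308.0607 223.1987] [307.2308 223.8846] [-0.8299  0.686 ] [ 4  5  6  7 26] w [ 0.5172 -0.0349  0.08  ] px per 6mm z [ 0.1385 -0.2207]
s0 [317.1748 206.9411] [316.4915 207.5593] [-0.6832  0.6182] [ 3  5  8  9 59] w [0.4584 0.0322 0.08  ] px per 6mm z [ 0.1566 -1.8699]
s3 [296.0507 192.9382] [295.4545 193.7273] [-0.5962  0.7891] [ 3  5  8  9 55] w [ 0.521  -0.0331  0.08  ] px per 6mm z [ 0.0986 -1.8168]
```

Run:
```python
from h import *
np.set_printoptions(precision=4,suppress=True)
def st(l): o=robot.observe(); print(l,o['ft_force'],o['tool_pos'],o['time_s'],o['finger_gap'],o['finger_force'])
R=[180,0,-65]; q=[.469,-.310]
robot.move_linear([*q,.10],orientation=R,vel=.25)
robot.set_gripper(.05)
print(robot.move_linear([*q,.013],vel=.1,force_limit=12)); st('down')
robot.set_gripper(0); st('closed')
robot.move_linear([*q,.012],vel=.05);robot.move_linear([*q,.06],vel=.1); st('up')
robot.move_linear([.45,-.30,.20],vel=.25); st('up2')
```

```text
False
down [ 0.6688 -0.1168 -0.4367] [ 0.4695 -0.3102  0.0136] 15.8833 0.05002083728265629 0.0
closed [0.0721 0.6126 4.1581] [ 0.4694 -0.3102  0.0138] 16.3 0.012523500786962287 61.37565851211548
up [ 0.1779 -0.2232 -2.2718] [ 0.4684 -0.3097  0.0594] 17.1833 0.012484207006418951 60.6831693649292
up2 [-0.45    0.6716 -1.3322] [ 0.449  -0.2994  0.1982] 17.9 0.012567005967106663 60.66978693008423
```

```bash
cat >> h.py <<'E'
u=np.array([np.cos(np.radians(TD)),np.sin(np.radians(TD))]); e=np.array([u[1],-u[0]])
def tcp(front,lat=0): return C+u*(front+.0395)+e*lat
YS=TD-90
E
python3 - <<'E'
from h import *
np.set_printoptions(precision=4,suppress=True)
robot.move_linear([.42,-.05,.2],vel=.3,orientation=[180,0,-40])
robot.move_linear([*tcp(.262),.2],vel=.3,orientation=[180,0,YS])
robot.move_linear([*tcp(.262),.0645],vel=.15)
o=robot.observe(); print(o['ft_force'],o['tool_pos'],o['eef_rot'],o['time_s'])
a=snap('top','t4'); b=snap('side','s4')
A=cv2.resize(a['color'][170:250,180:270,::-1],(405,360),interpolation=cv2.INTER_CUBIC)
B=cv2.resize(b['color'][220:330,205:315,::-1],(600,600),interpolation=cv2.INTER_CUBIC)
cv2.imwrite('pics/m4.png',B); cv2.imwrite('pics/m4t.png',A)
c=[]
for sx in(.0275,-.0275):
  for sy in(.064,-.064): c.append([*(o['tool_pos'][:2]-u*(sx+.012)+e*sy),.0595])
k=600/110
print((p(b,c)-[205,220]+.5)*k)
E
```

```text
[-0.123  -0.3121 -1.0339] [0.5902 0.3356 0.0658] [-179.9035   -0.0983  -10.5868] 21.4917
[[142.8755 251.3634]
 [430.832  315.2867]
 [ 92.8241 332.0808]
 [391.7227 401.3603]]
```

View pics/m4.png

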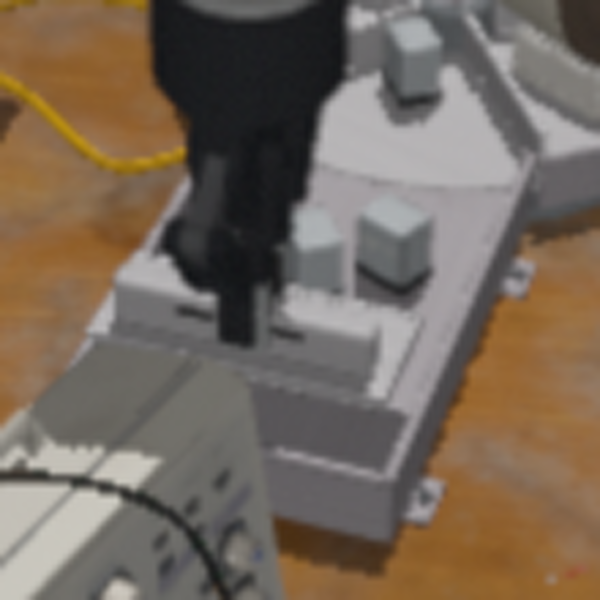

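Run:
```python
from h import *
np.set_printoptions(precision=1,suppress=True)
b=load('s4'); k=600/110; B=cv2.imread('pics/m4.png')
f=lambda P:(p(b,P)-[205,220]+.5)*k
for lat in(-.070,-.073,.070):
    print(lat,f([[*(C+u*r+e*lat),.0385] for r in(.338,.335,.25,.15)]).tolist())
def line(P,Q,c):
    x=f([P,Q]).astype(int); cv2.line(B,tuple(map(int,x[0])),tuple(map(int,x[1])),c,1)
for lat in(-.07,.07):
    line([*(C+u*.335+e*lat),.0385],[*(C+u*.12+e*lat),.0385],(0,0,255))
    line([*(C+u*.335+e*lat),.0185],[*(C+u*.12+e*lat),.0185],(0,255,0))
line([*(C+u*.335+e*.07),.0385],[*(C+u*.335-e*.07),.0385],(0,0,255))
t=np.array([.5902,.3356]); off=.0  
z=.0658-.0138+.008
for lat,c in((0,(255,0,0)),(.003,(255,255,0))):
    q=[[*(t-u*(sx+.012)+e*(sy+lat)),z] for sx,sy in((.0275,.064),(.0275,-.064),(-.0275,-.064),(-.0275,.064))]
    for i in range(4): line(q[i],q[(i+1)%4],c)
cv2.imwrite('pics/m4o.png',B[150:520,60:580])
cv2.imwrite('pics/m4o.png',cv2.resize(B[150:520,60:580],(800,569)))
```

```text
-0.07 [[391.2127859598121, 478.31273843509905], [393.44891298311205, 473.2187368954902], [452.6573332720882, 338.1910171554598], [513.3284216506739, 199.53331313194954]]
-0.073 [[398.4858067547446, 480.03954845614334], [400.706251348058, 474.9377715966048], [459.4945905922823, 339.7105089611287], [519.7255582082232, 200.86108235233579]]
0.07 [[63.270453529467176, 399.75126830900183], [66.18128133010786, 395.0105527580678], [143.52776149232392, 269.05012656337556], [223.3324572580639, 139.10601628263325]]
```

View pics/m4o.png

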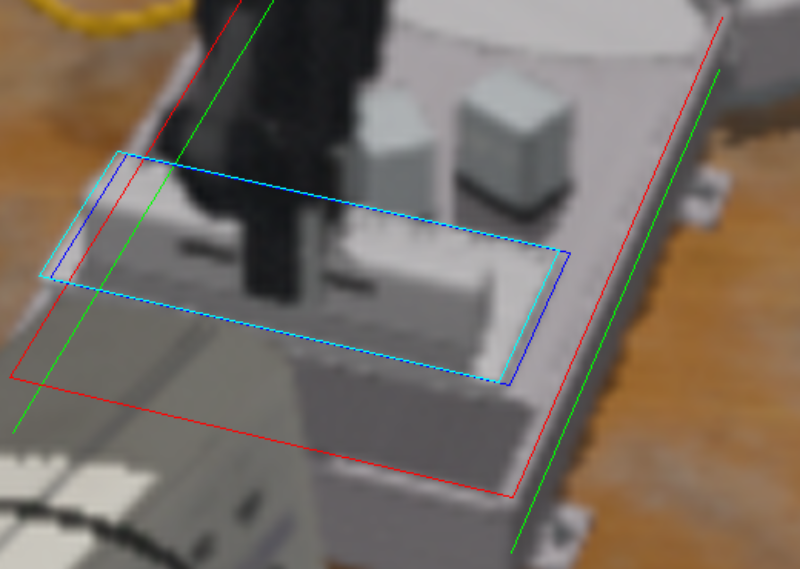

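Run:
```python
from h import *
np.set_printoptions(precision=4,suppress=True)
def st(l): o=robot.observe(); print(l,o['ft_force'],o['wrist_torque'],o['tool_pos'],o['time_s'],o['finger_gap'])
L=-.0027
robot.move_linear([*tcp(.262,L),.0645],vel=.05)
print(robot.move_linear([*tcp(.262,L),.034],vel=.05,force_limit=6)); st('low')
for f in (.22,.18,.15,.125,.112,.102):
    h=robot.move_linear([*tcp(f,L),.034],vel=.06,force_limit=10); st(f)
    if h: print('hit'); break
b=snap('side','s5'); a=snap('top','t5')
cv2.imwrite('pics/m5.png',cv2.resize(b['color'][190:300,220:350,::-1],(709,600),interpolation=cv2.INTER_CUBIC))
```

```text
False
low [ 1.0585  1.0363 -0.9336] [-0.0561  0.0179 -0.0234] [0.5869 0.3357 0.034 ] 22.6 0.012345720303759208
0.22 [-0.6722  0.7481 -1.4224] [ 0.0285 -0.0034  0.0414] [0.5793 0.2945 0.0341] 23.45 0.0124497307675701
0.18 [ 0.2646 -0.5419 -0.7214] [0.0503 0.0118 0.0089] [0.5719 0.255  0.0341] 24.2667 0.012671181179776713
0.15 [ 0.4211 -0.2853 -1.1847] [-0.0007 -0.0326  0.0184] [0.5663 0.2253 0.0341] 24.9167 0.012479656994358842
0.125 [ 0.0022 -0.5059 -0.8846] [-0.0051  0.013   0.0119] [0.5616 0.2006 0.0341] 25.4833 0.013037437830604019
0.112 [ 0.1044  0.8435 -0.3843] [ 0.0093 -0.0092  0.0113] [0.5591 0.1877 0.034 ] 25.85 0.01238072877081794
0.102 [ 0.3186  0.4962 -1.2946] [ 0.0592  0.0619 -0.0259] [0.5572 0.1779 0.034 ] 26.1667 0.012431488541401792
```

View pics/m5.png

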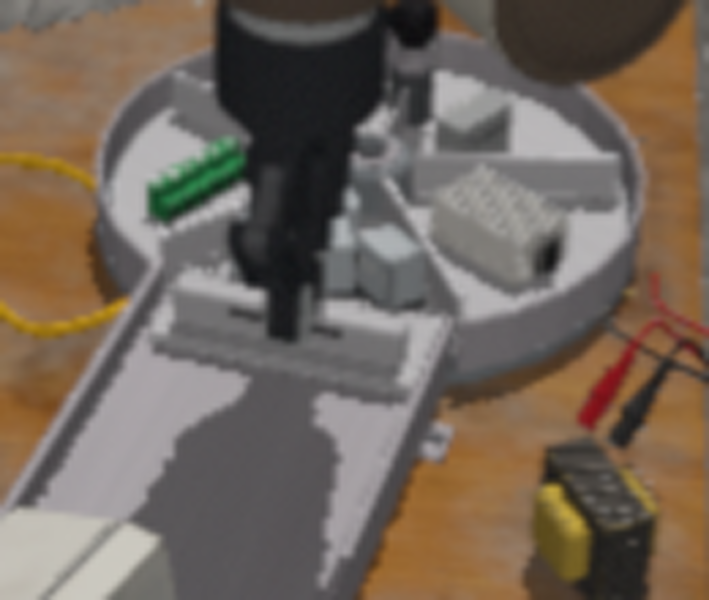

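Run:
```python
from h import *
np.set_printoptions(precision=4,suppress=True)
def st(l): o=robot.observe(); print(l,o['ft_force'],o['tool_pos'],o['time_s'],o['finger_gap'])
L=-.0027
robot.move_linear([*tcp(.18,L),.034],vel=.1)
robot.move_linear([*tcp(.18,L),.2],vel=.2)
robot.move_linear([.42,-.05,.2],vel=.3,orientation=[180,0,-40])
robot.move_linear([.45,-.30,.2],vel=.3,orientation=[180,0,-65])
b=snap('side','s6'); a=snap('top','t6')
A=cv2.resize(a['color'][175:270,190:335,::-1],(458,300),interpolation=cv2.INTER_CUBIC)
B=cv2.resize(b['color'][180:270,230:350,::-1],(458,300),interpolation=cv2.INTER_CUBIC)
cv2.imwrite('pics/m6.png',np.vstack([A,B])); st('')
```

```text
[-0.292   0.388  -1.7501] [ 0.4501 -0.2986  0.2002] 30.5583 0.01240801568576395
```

View pics/m6.png

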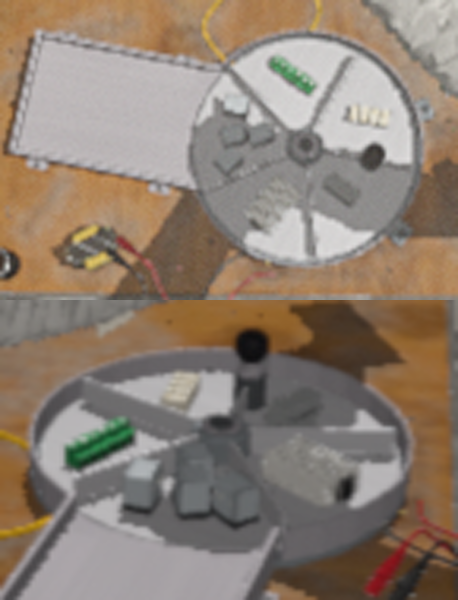

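The picture shows all three relays upright in the relay bin, clear of the rim edge (around (230,105), (232,132) and (230,165) in the top tile). The tray is empty. Next I lay the straightedge down.

Run:
```python
from h import *
np.set_printoptions(precision=4,suppress=True)
def st(l): o=robot.observe(); print(l,o['ft_force'],o['tool_pos'],o['time_s'],o['finger_gap'])
q=[.469,-.310]
robot.move_linear([*q,.04],vel=.2,orientation=[180,0,-65])
print(robot.move_linear([*q,.0125],vel=.03,force_limit=4)); robot.pause(.2); st('down')
robot.set_gripper(.04); robot.pause(.2); st('open')
robot.move_linear([*q,.12],vel=.12)
robot.goto([.36,-.45,.25],[180,0,-65])
b=snap('side','s7'); a=snap('top','t7')
A=cv2.resize(a['color'][170:275,160:410,::-1],(714,300),interpolation=cv2.INTER_CUBIC)
B=cv2.resize(b['color'][140:340,220:360,::-1],(210,300),interpolation=cv2.INTER_CUBIC)
B2=cv2.resize(b['color'][145:205,280:350,::-1],(350,300),interpolation=cv2.INTER_CUBIC)
cv2.imwrite('pics/m7.png',np.vstack([A,np.hstack([B,B2,np.zeros((300,154,3),np.uint8)])])); st('')
```

```text
True
down [ 0.7149 -0.2748  5.2757] [ 0.4687 -0.3099  0.0138] 32.5333 0.012226291784812637
open [-0.0527  0.3447  0.5445] [ 0.4676 -0.3095  0.0129] 33.1167 0.039766026014283654
 [ 0.7445 -0.4326 -0.0215] [ 0.3604 -0.4487  0.2482] 35.1417 0.04002089593091715
```

View pics/m7.png

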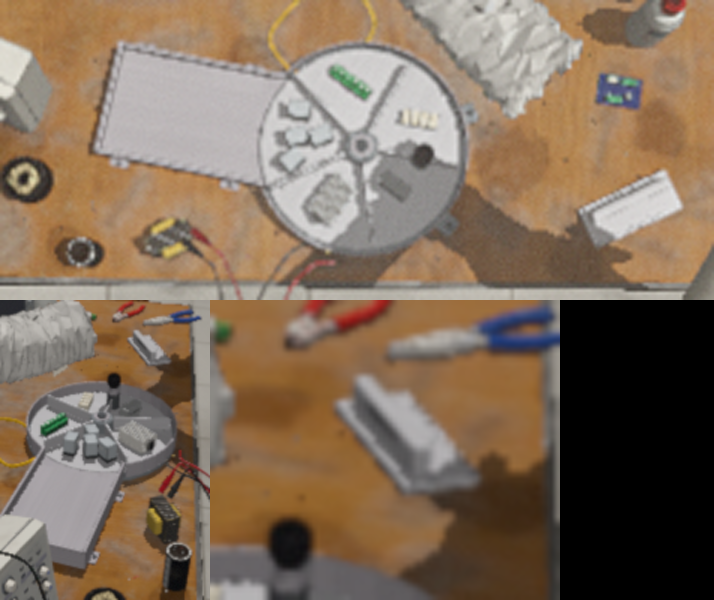

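The picture shows four relays in the bin facing the tray, around (300,135). The straightedge lies flat at (630,208), and the bystanders are where they were.

```bash
python3 -c "
from h import *
print(workorder.job_done())"
```

```text
the job is handed in; nothing more can be done
None
```

The job is handed in at about 35 s: the carousel is turned one step and locked, all three relays are in the relay bin, the straightedge is flat on the worktop and released, and the bystanders were not moved.

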